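Refit the spring-axle roller in the bench roller rest

TASK

Take the black roller out of its wooden cradle and fit it in the green roller rest: hook the long sprung pin (red end) into the cup of the low end plate, push against the spring, swing the other end down between the guide wings and let the short pin spring into the cup of the tall end plate, then let go of the roller. Once it sits freely, take hold of it again, pull it about 5 mm along its axle towards the low plate, hold it there for half a second, let it spring back and let go, leaving it seated in both cups. Do not drop the roller on the table, and leave the nut, the carton and the tin where they are.

Things in the scene. Friction and masses are not known exactly. Their poses are not given: they have to be found in the camera images.
- roller_center (a point): Middle of the roller, on its axis: black rubber cylinder 28 mm across, 120 mm long, about 0.24 kg, red cap on the sprung end, grey on the fixed end. y axis along the axle from sprung (red) to fixed (grey) end; x and z may be turned any way about it. At first level in the cradle, 40 mm above the table; the middle 72 mm of its length is free to grip, 32 mm free below the axis.
- sprung_tip (a point): Outer end of the sprung pin: steel, 10 mm across, hemispherical end, standing 32 mm out of the red end at rest (92 mm from roller_center). It can be pushed up to 20 mm into the roller.
- fixed_tip (a point): Outer end of the fixed pin: steel, 10 mm across, hemispherical end, standing 14 mm out of the grey end (74 mm from roller_center). Overall length at rest 166 mm.
- spring_pin (a joint): How far the sprung pin is pushed into the roller, 0 (out) to 0.020 m. The spring pushes with 4.8 N at 0, about 6.4 N when seated (0.004), 12.8 N at 0.020. Pulling the seated roller 5 mm towards the low plate brings it to about 0.009.
- rest: Green steel roller rest, fixed; origin at the centre of its underside, z up, y from the low to the tall end plate. Base 84x200x12 mm. End plates 13 mm thick, inner faces at y = -72 and +72 mm; low plate 56 mm wide, top z = 83; tall plate 70 wide, top z = 120. Two guide wings 5 mm thick run 28 mm inward from the tall plate, 46 mm apart inside, top z = 80.
- cup_low (a point): Mouth of the low plate's cup, in its inner face, at the height where the pin's axis rests (60 mm above the table, 5 mm above the cup's underside); axes as the rest's. Blind cup 14 mm wide, 18 mm tall, 9 mm deep, square corners. With the sprung pin at its end wall and the roller level, the short pin clears the tall plate while the spring is pushed in 13 to 20 mm.
- cup_low_floor (a point): End wall of the low plate's cup, 9 mm beyond cup_low, same height; the sprung tip rests here.
- cup_tall (a point): Mouth of the tall plate's cup, in its inner face, at the height where the pin's axis rests (60 mm above the table, 5 mm above the cup's underside); axes as the rest's. Blind cup 14 x 14 mm, 9 mm deep, square corners. Seated, the spring is pushed in 4 mm and roller_center lies 65 mm from this point (rest y = +7 mm).
- cup_tall_floor (a point): End wall of the tall plate's cup, 9 mm beyond cup_tall, same height; the fixed tip rests here.
- cradle: Wooden cradle, 70 x 116 x 8 mm board with two V supports 12 mm thick, 84 mm apart along its y axis, 37 mm high; fixed; origin at the centre of its underside. The roller lies in it along its y axis.
- nut: Bystander: big rusty nut, 38 x 40 x 22 mm, origin at the centre of its underside; leave it.
- carton: Bystander: blue and white carton, 90 x 66 x 35 mm, origin at the centre of its underside; leave it.
- tin: Bystander: red tin with grey lid, the one in front of the drawers, 64 mm across, 47 mm high, origin at the centre of its underside; leave it.

How it is judged:
By the outcome, as a careful person would: the job done as asked, in the order asked, and still so for the second after the job is handed in, with the robot touching nothing.
It also fails if it takes over 45 s, if anything falls off the work surface, if the arm or the gripper's body presses on something with over 40 N, if the wrist force passes 120 N, or if a joint passes its speed limit or range.

ROBOT

A 6-joint arm with a two-finger parallel gripper is mounted at the origin on a cart in front of the work surface, level with it; the furniture and walls round the work are solid. World frame = base frame: x ahead of the robot, y to its left, z up, the work surface at z = 0. Lengths are in mm, angles in rad, forces in N, time in s.
With the tool pointing down it reaches from about 350 to 975 mm from the base axis. Payload 7.1 kg.
Tool frame: the origin (TCP) lies midway between the tips of the shut fingers; the grasp point (between the pads) lies 19 mm behind it (ctrl.grasp_offset is the distance from the TCP to the grasp point, in mm); z points along the fingers, y is the line along which they close (so a half turn about z gives the same grasp; the last joint's range is limited). The gripper opens to 88 mm and grips with 3 to 60 N. Pads are 20 mm wide; open, the fingers measure 115 mm over their backs; the gripper's body (75 mm by 178 mm) begins 61 mm behind the grasp point.
Start: joints at [1.194, 0.423, 1.63, -0, 1.089, -0.019], TCP at [218.852, 585.413, 222.675] pointing down, gripper open.
Joint ranges: [-3, 3], [-0.9, 2.11], [0.09, 2.58], [-1.31, 4.45], [0.11, 2.69], [-2.54, 2.54]. Speed limits (rad/s): [2.39, 2.39, 3.01, 3.14, 3.14, 3.14].

INTERFACE

Orientations are given as a rotation vector (axis times angle).
In Python, from workcell import sensors, viewer, ctrl gives the robot as it stands. The module is installed in compiled form; this text tells all that it offers.
- The arm moves only by the shell command python3 -m handwheel 'ROWS'. ROWS is JSON, a list of rows, each a list of 7 numbers: the shift along the tool's x, y, z in mm, then the turn, a rotation vector about the tool's x, y, z in rad, then the closure, from 0 (fully open) to 1 (shut). In form: [[x, y, z, rx, ry, rz, jaw], ...]. A call has 1 to 10 rows; each row shifts and turns the commanded pose from where the row before left it, along the tool's axes as they then stand; what a row does not reach is not made up. A row lasts 1/8 s, in which the tool goes at most 62.5 mm and 10.7 degrees, less where a joint would pass 70% of its speed; a pose out of reach is approached as far as the arm can. A call is refused whole if a number of a shift passes 62.5 or a number of a turn 0.188, either way. A call with a gripper value outside its range is refused whole. The fingers move at their own pace and stop on an object; the grip force is fixed at half the most. Time passes only in rows, so rows that do not move let the fingers close. It gives the time, the measured TCP pose, the force, the opening and the grip force at its end, in the units of the state.
- sensors.get_obs(): the state, without advancing time (a new reading comes with each control period).
- viewer.get_image(name): name is "side" or "top"; returns a dict with "frame" (480x640x3 uint8, blue, green, red), "fov_y" (degrees; the focal length in pixels is half the picture's height over the tangent of half this angle, whatever the lens; pixels are square), "cx", "cy" (the principal point, pixels), "distortion" ([k1, k2, p1, p2, k3] as OpenCV has them; the pictures are not rectified), "R" (3x3) and "t" (3): a world point X has camera coordinates R X + t. Camera axes: x right, y down, z forward; pixel columns grow to the right and rows downward; lengths in mm; the calibration is good to about 2 mm. A picture is of the moment at which its call begins. There is no depth.
- ctrl.close_job(): hands the job in; it is judged then, once.
The state is a dict: "t": time; "qpos": joint angles; "qvel": joint speeds; "joint_torque": joint torques, N m; "ee_pos": TCP position; "orientation": TCP orientation; "ft_force": force on the tool from outside, world axes, zero at the start; "moment": the same for the moment, N m; "width": finger opening in mm; "grasp_force": force on a finger pad.
Only numpy, scipy, OpenCV 4.12 (cv2) and the standard library are available. Lean on these libraries where they do the work, as an engineer would, in place of code of your own. Each camera call takes 0.05 s, during which the arm holds its last target. There are 200 camera calls.

## Working session

There is one attempt and no reset: what is moved stays moved. The work goes in short steps, Python scripts to look and compute and a shell command to move; the robot and the scene stay as the last step left them, time stands still between calls to the robot, and variables do not carry over. Pictures are saved under pics/ and viewed, at most 10 in all, crops included, and the job is handed in when it is done.

```bash
mkdir -p pics; python3 - <<'E'
from workcell import sensors, viewer, ctrl
import cv2,numpy as np,pickle
o=sensors.get_obs();print({k:np.round(v,3) for k,v in o.items()},ctrl.grasp_offset)
for n in("side","top"):
    d=viewer.get_image(n);cv2.imwrite(f"pics/{n}0.png",d["frame"]);pickle.dump(d,open(f"{n}0.pkl","wb"))
    print(n,d["fov_y"],d["cx"],d["cy"],d["distortion"],np.round(d["R"],4).tolist(),d["t"], -np.array(d["R"]).T@d["t"])
E
```

```text
{'t': np.float64(0.0), 'qpos': array([ 1.194,  0.424,  1.631, -0.   ,  1.089, -0.019]), 'qvel': array([-0.001, -0.   , -0.   , -0.   , -0.001, -0.   ]), 'joint_torque': array([ 1.0000e-03, -5.4462e+01, -2.7367e+01,  6.4000e-02,  2.3000e-02,
       -0.0000e+00]), 'ee_pos': array([218.687, 584.921, 221.928]), 'orientation': array([-5.590e-01, -3.091e+00,  2.000e-03]), 'ft_force': array([-0.534, -0.036,  0.171]), 'moment': array([ 0.008, -0.007,  0.029]), 'grasp_force': np.float64(0.0), 'width': np.float64(87.687)} 18.700000000000003
side 57.705546652309906 320.4913163015545 239.95087112149812 [-0.04515872  0.          0.          0.          0.        ] [[0.9911, -0.1327, 0.0081], [-0.0629, -0.5218, -0.8508], [0.1171, 0.8427, -0.5255]] [-551.18699072  -58.99811641 1051.57019092] [ 419.41434782 -990.07817863  506.87725135]
top 48.83173669660684 322.2875834328764 239.70521828428954 [-0.11238253  0.          0.          0.          0.        ] [[-0.0077, -0.9998, 0.0163], [-0.9923, 0.0056, -0.1239], [0.1238, -0.0171, -0.9922]] [-280.17265438  527.01432452 1147.51551823] [ 378.77789834 -263.43673885 1208.3712457 ]
```

View pics/top0.png

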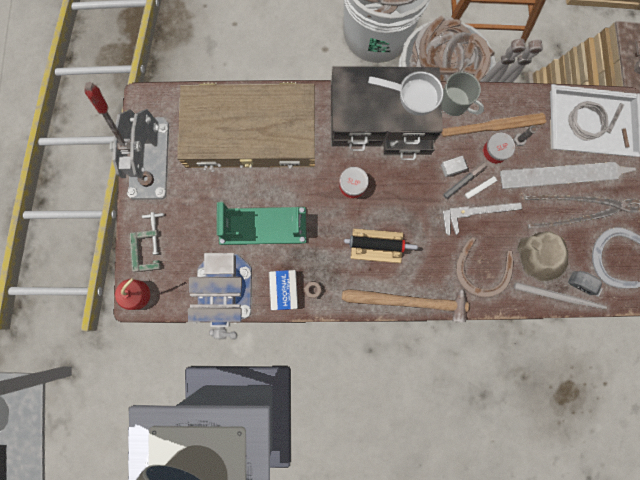

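View pics/side0.png

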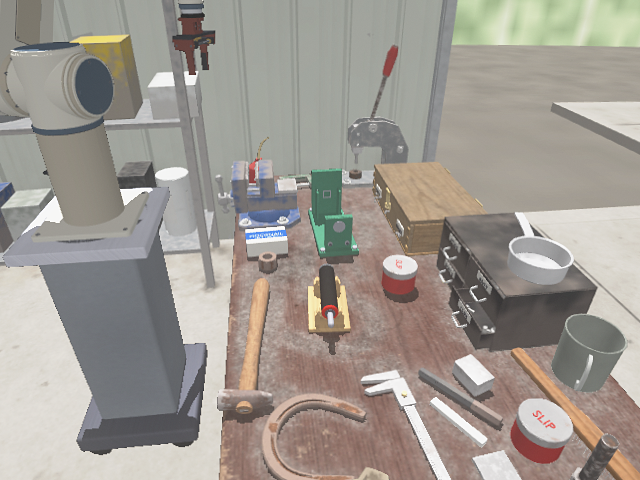

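The top picture shows the rest around (262,225) with its tall plate at left (220,222). The roller is at (380,243) with its red end at right (405,246). The side picture shows the roller at (329,293) and the rest at (333,225).

```bash
python3 - <<'E'
import cv2
t=cv2.imread("pics/top0.png")[190:275,205:430];s=cv2.imread("pics/side0.png")[160:360,290:370]
cv2.imwrite("pics/tc.png",cv2.resize(t,None,fx=3.5,fy=3.5,interpolation=cv2.INTER_CUBIC))
cv2.imwrite("pics/sc.png",cv2.resize(s,None,fx=3,fy=3,interpolation=cv2.INTER_CUBIC))
E
```

```text
(no output)
```

View pics/tc.png

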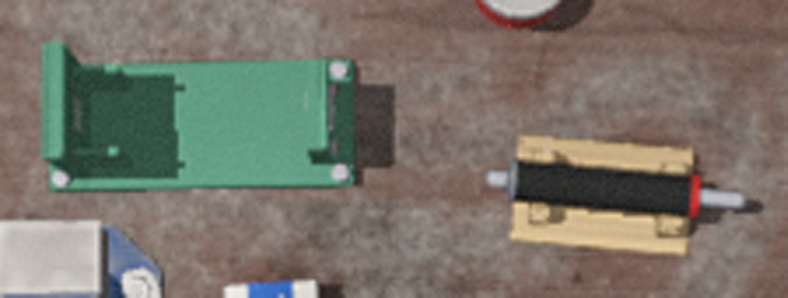

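View pics/sc.png

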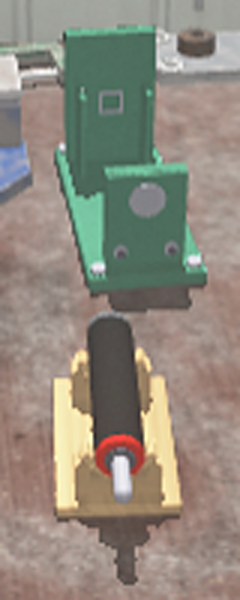

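The crops show the base corners at (355,61), (353,186) and (50,190) in the top crop. The roller tips are at (743,200) and (488,179) there. The tall cup is at (111,102) and the red face at (119,458) in the side crop. Next I fit poses to these points.

```bash
cat > h.py <<'E'
import cv2,numpy as np,pickle
from scipy.optimize import least_squares
def K(d):
    f=240/np.tan(np.radians(d["fov_y"])/2);return np.array([[f,0,d["cx"]],[0,f,d["cy"]],[0,0,1]])
def proj(d,X):
    return cv2.projectPoints(np.array(X,float).reshape(-1,3),cv2.Rodrigues(np.array(d["R"]))[0],np.array(d["t"],float),K(d),np.array(d["distortion"]))[0][:,0]
def Rz(a): return np.array([[np.cos(a),-np.sin(a),0],[np.sin(a),np.cos(a),0],[0,0,1]])
E
python3 - <<'E'
from h import *
T=pickle.load(open("top0.pkl","rb"));S=pickle.load(open("side0.pkl","rb"))
ft=lambda p:np.array([205+(p[0]+.5)/3.5-.5,190+(p[1]+.5)/3.5-.5]); fs=lambda p:np.array([290+(p[0]+.5)/3-.5,160+(p[1]+.5)/3-.5])
rt=[((355,61),(42,-100,12)),((354,186),(-42,-100,12)),((50,190),(-42,100,12)),((43,42),(35,85,120)),((43,158),(-35,85,120)),((65,42),(35,72,120))]
rs=[((111,102),(0,72,62)),((107,166),(-28,-72,83)),((186,166),(28,-72,83)),((105,178),(-28,-85,83)),((187,178),(28,-85,83)),((207,270),(42,-100,12)),((91,276),(-42,-100,12)),((66,39),(-35,72,120)),((155,36),(35,72,120))]
lt=[((743,200),(0,-92,0)),((488,179),(0,74,0)),((697,196),(0,-60,0)),((512,181),(0,60,0))]
ls=[((119,457),(0,-60,0)),((123,490),(0,-88,0))]
def fit(t,s,x0,z):
    def r(p,full=False):
        W=lambda q:(Rz(p[2])@np.array(q,float).T).T+[p[0],p[1],z]
        e=[]
        e+=list(proj(T,[W(q) for _,q in t])-[ft(a) for a,_ in t]); e+=list(proj(S,[W(q) for _,q in s])-[fs(a) for a,_ in s])
        return np.array(e) if full else np.ravel(e)
    for sub in("both",):
        f=least_squares(r,x0,loss="soft_l1",x_scale=[10,10,.1]);print(np.round(f.x,3));print(np.round(r(f.x,True),1).tolist())
    return f.x
R=fit(rt,rs,[400,-100,0],0);print("Rest",R)
L=fit(lt,ls,[380,-360,0],40)
for t,s,x,z in((rt,[],R,0),([],rs,R,0),(lt,[],L,40)):fit(t,s,x,z)
for n,y in(("cup_low",-72),("cup_tall",72),("seat",7)):print(n,Rz(R[2])@[0,y,60]+[R[0],R[1],0])
E
```

```text
[ 5.61396e+02 -1.47248e+02  8.00000e-03]
[[-0.2, -0.2], [0.5, 0.4], [-0.3, 0.5], [0.1, 0.3], [-0.3, 0.2], [-0.1, 0.2], [0.3, 0.3], [-1.0, 1.0], [-0.3, -0.6], [0.7, 0.1], [0.7, -1.6], [0.4, 0.7], [-0.8, 1.5], [0.4, -1.0], [1.1, -1.4]]
Rest [ 5.61395852e+02 -1.47248486e+02  8.27185868e-03]
[ 5.14754e+02 -4.04388e+02 -9.60000e-02]
[[0.3, 0.6], [-0.6, -0.0], [-0.7, 0.5], [-1.2, -0.0], [0.6, 0.8], [0.3, 1.9]]Traceback (most recent call last):
  File "<stdin>", line 19, in <module>
  File "<stdin>", line 15, in fit
    return func(*args, **kwargs)
    vector_fun = VectorFunction(
        fun_wrapped,
    ...<6 lines>...
        workers=workers
    )
    self._update_fun()
    ~~~~~~~~~~~~~~~~^^
    self.f = self.fun_wrapped(xp_copy(self.x))
             ~~~~~~~~~~~~~~~~^^^^^^^^^^^^^^^^^
    return np.atleast_1d(self.fun(x))
                         ~~~~~~~~^^^
    return self.f(x, *self.args, **self.kwargs)
           ~~~~~~^^^^^^^^^^^^^^^^^^^^^^^^^^^^^^
  File "<stdin>", line 12, in r
  File "h.py", line 6, in proj
    return cv2.projectPoints(np.array(X,float).reshape(-1,3),cv2.Rodrigues(np.array(d["R"]))[0],np.array(d["t"],float),K(d),np.array(d["distortion"]))[0][:,0]
           ~~~~~~~~~~~~~~~~~~~~~~~~~~~~~~~~~~~~~~~~~~~~~~~~~~~~~~~~~~~~~~~~~~~~~~~~~~~~~~~~~~~~~~~~~~~~~~~~~~~~~~~~~~~~~~~~~~~~~~~~~~~~~~~~~~~~~~~~~~~~~~^^^^^
TypeError: 'NoneType' object is not subscriptable
```

```bash
python3 -m handwheel '[[-41,-42,-8,0,0,0,0],[-41,-42,-8,0,0,0,0],[-41,-42,-8,0,0,0,0],[-41,-42,-8,0,0,0,0],[-41,-42,-8,0,0,0,0],[-41,-42,0,0,0,0,0],[-41,-42,0,0,0,0,0],[-41,-42,0,0,0,0,0],[-41,-42,0,0,0,0,0],[-41,-42,0,0,0,0,0]]'
cat >> h.py <<'E'
from scipy.spatial.transform import Rotation as Ro
REST=[561.4,-147.2,.0083]; ROL=[514.8,-404.4,-.096]
def tool(yaw,pitch):
    # tool y = local x, tool x = local y (axle), z down ; pitch>0 raises +y (grey) end
    a=np.array([0,np.cos(pitch),np.sin(pitch)]);y=np.array([1.,0,0]);M=np.c_[a,y,np.cross(a,y)]
    return Rz(yaw)@M
def delta(grasp,yaw,pitch,flip):
    from workcell import sensors,ctrl
    o=sensors.get_obs();R0=Ro.from_rotvec(o["orientation"]).as_matrix();R1=tool(yaw,pitch)
    if flip:R1=R1@np.diag([-1,-1,1])
    p=np.array(grasp)+R1[:,2]*ctrl.grasp_offset-o["ee_pos"]
    print("t",round(float(o["t"]),2),"dworld",np.round(p,1),"dtool",np.round(R0.T@p,1),"rot",np.round(Ro.from_matrix(R0.T@R1).as_rotvec(),3),"f",np.round(o["ft_force"],1),"m",np.round(o["moment"],2),"w",round(float(o["width"]),1),"gf",round(float(o["grasp_force"]),1))
E
python3 - <<'E'
from h import *
for f in(0,1):delta([ROL[0],ROL[1],40],ROL[2],0,f)
E
```

```text
t: 1.35
ee_pos: [456.1, 46.5, 262.7]
orientation: [0.559, 3.091, 0.0]
ft_force: [0.5, 0.5, -0.2]
width: 87.8
grasp_force: 0.0
t 1.35 dworld [  58.7 -450.9 -241.4] dtool [-212.9 -401.8  241.3] rot [ 0.    -0.     1.309] f [ 0.5  0.5 -0.2] m [ 0.05 -0.03 -0.03] w 87.8 gf 0.0
t 1.35 dworld [  58.7 -450.9 -241.4] dtool [-212.9 -401.8  241.3] rot [ 0.     0.    -1.833] f [ 0.5  0.5 -0.2] m [ 0.05 -0.03 -0.03] w 87.8 gf 0.0
```

```bash
python3 -m handwheel '[[-26.6,-50.2,10,0,0,0,0],[-26.6,-50.2,10,0,0,0,0],[-26.6,-50.2,10,0,0,0,0],[-26.6,-50.2,10,0,0,0,0],[-26.6,-50.2,10,0,0,0,0],[-26.6,-50.2,10,0,0,0,0],[-26.6,-50.2,10,0,0,0,0],[-26.6,-50.2,10,0,0,0,0]]'
python3 -m handwheel '[[0,0,10,0,0,0.185,0],[0,0,10,0,0,0.185,0],[0,0,10,0,0,0.185,0],[0,0,10,0,0,0.185,0],[0,0,10,0,0,0.185,0],[0,0,10,0,0,0.185,0],[0,0,10,0,0,0.185,0],[0,0,0,0,0,0.014,0]]'
python3 -c "
from h import *
delta([ROL[0],ROL[1],40],ROL[2],0,0)"
```

```text
t: 2.35
ee_pos: [514.3, -404.0, 181.9]
orientation: [-0.559, -3.091, -0.001]
ft_force: [0.9, -0.8, -0.4]
width: 87.6
grasp_force: 0.0
t: 3.35
ee_pos: [513.8, -401.7, 111.5]
orientation: [-2.323, -2.112, 0.001]
ft_force: [-0.0, 0.1, 0.2]
width: 88.0
grasp_force: 0.0
t 3.35 dworld [  1.   -2.7 -90.2] dtool [-2.7  1.4 90.2] rot [-0.002 -0.001  0.001] f [-0.   0.1  0.2] m [-0.02  0.07 -0.02] w 88.0 gf 0.0
```

```bash
python3 -m handwheel '[[-2.5,1.4,15,0,0,0,0],[0,0,15,0,0,0,0],[0,0,15,0,0,0,0],[0,0,15,0,0,0,0],[0,0,15,0,0,0,0],[0,0,15,0,0,0,0],[0,0,0,0,0,0,0.4],[0,0,0,0,0,0,0.7]]'
python3 -m handwheel '[[0,0,0,0,0,0,1],[0,0,0,0,0,0,1],[0,0,0,0,0,0,1],[0,0,0,0,0,0,1]]'
python3 -c "
from h import *
from workcell import viewer
delta([ROL[0],ROL[1],40],ROL[2],0,0)
for n,s in (('top',(slice(190,275),slice(205,430))),('side',(slice(160,360),slice(260,400)))):
    d=viewer.get_image(n);pickle.dump(d,open(n+'1.pkl','wb'));cv2.imwrite('pics/%s1.png'%n,cv2.resize(d['frame'][s],None,fx=3,fy=3,interpolation=cv2.INTER_CUBIC))"
```

```text
t: 4.35
ee_pos: [515.9, -405.1, 22.9]
orientation: [2.325, 2.112, 0.0]
ft_force: [0.7, 0.6, 0.5]
width: 71.5
grasp_force: 0.0
t: 4.85
ee_pos: [515.6, -404.9, 22.8]
orientation: [2.325, 2.112, -0.0]
ft_force: [-1.8, -0.6, 0.4]
width: 31.2
grasp_force: 2.1
t 4.85 dworld [-0.8  0.5 -1.5] dtool [ 0.4 -0.9  1.5] rot [0. 0. 0.] f [-1.8 -0.6  0.4] m [-0.05  0.66 -0.02] w 31.2 gf 2.1
```

View pics/side1.png

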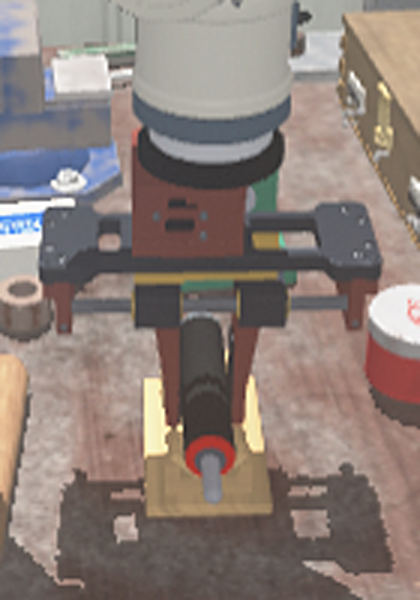

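The fingers straddle the roller mid-length, with the red face at crop (210,455), and are nearly closed. I finish the grip, then lift.

```bash
python3 -m handwheel '[[0,0,0,0,0,0,1],[0,0,0,0,0,0,1],[0,0,0,0,0,0,1],[0,0,-10,0,0,0,1],[0,0,-30,0,0,0,1],[0,0,-35,0,0,0,1],[0,0,-35,0,0,0,1],[0,0,-20,0,0,0,1]]'
python3 -c "
from h import *
REST[:]=REST
c=lambda y,z:(Rz(REST[2])@[0,y,z]+[REST[0],REST[1],0])
delta(c(20,190),REST[2],0,0)
th=np.radians(28);delta(c(20,190),REST[2],th,0)"
```

```text
t: 5.95
ee_pos: [516.4, -405.3, 155.0]
orientation: [2.323, 2.111, 0.001]
ft_force: [0.5, 0.4, -1.7]
width: 27.4
grasp_force: 30.0
t 5.95 dworld [ 44.8 278.1  16.3] dtool [281.1  18.  -16.7] rot [ 0.002  0.002 -0.104] f [ 0.5  0.4 -1.7] m [-0.01  0.04 -0.01] w 27.4 gf 30.0
t 5.95 dworld [ 44.7 286.9  18.5] dtool [289.8  17.1 -18.9] rot [ 0.028  0.49  -0.102] f [ 0.5  0.4 -1.7] m [-0.01  0.04 -0.01] w 27.4 gf 30.0
```

```bash
python3 -m handwheel '[[57,3.5,-8,0,0,0,1],[57,3.5,-8,0,0,0,1],[57,3.5,-3,0,0,0,1],[57,3.5,0,0,0,0,1],[57,3.5,0,0,0,0,1],[0,0,0,0,0,-0.104,1],[0,0,0,0,0.163,0,1],[0,0,0,0,0.163,0,1],[0,0,0,0,0.163,0,1],[0,0,0,0,0,0,1]]'
python3 -c "
from h import *
from workcell import viewer
c=lambda y,z:(Rz(REST[2])@[0,y,z]+[REST[0],REST[1],0])
th=np.radians(28);delta(c(20,190),REST[2],th,0)
for n,s in (('top',(slice(170,290),slice(190,400))),('side',(slice(100,300),slice(250,420)))):
    d=viewer.get_image(n);pickle.dump(d,open(n+'2.pkl','wb'));cv2.imwrite('pics/%s2.png'%n,cv2.resize(d['frame'][s],None,fx=3,fy=3,interpolation=cv2.INTER_CUBIC))"
```

```text
t: 7.2
ee_pos: [559.8, -124.8, 170.1]
orientation: [-1.943, -1.951, -0.483]
ft_force: [0.2, -0.3, -2.2]
width: 27.4
grasp_force: 30.0
t 7.2 dworld [1.3 6.4 3.3] dtool [7.2 1.4 0. ] rot [-0.    -0.001 -0.004] f [ 0.2 -0.3 -2.2] m [-0.53  0.05 -0.  ] w 27.4 gf 30.0
```

View pics/side2.png

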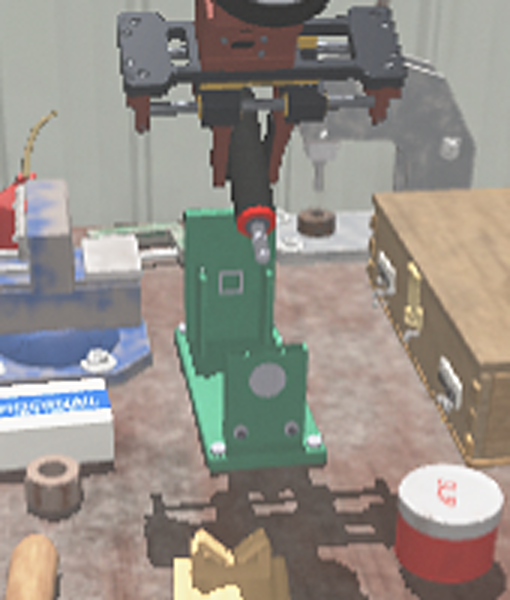

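View pics/top2.png

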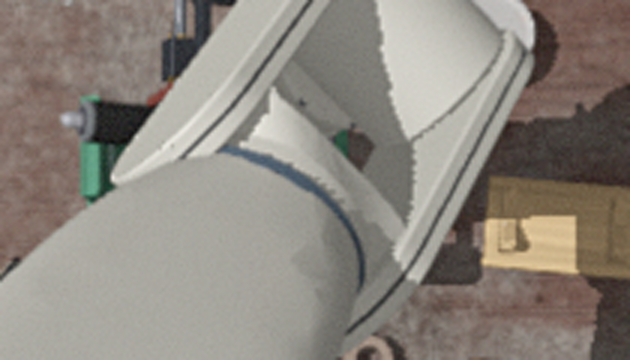

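The side crop shows the red face at about (256,222) and the sprung tip end at (264,258). The top crop shows the fixed tip at about (62,120), above the tall plate. I compare these with the prediction.

```bash
python3 - <<'E'
from h import *
from workcell import sensors,ctrl
T=pickle.load(open("top2.pkl","rb"));S=pickle.load(open("side2.pkl","rb"))
o=sensors.get_obs();R=Ro.from_rotvec(o["orientation"]).as_matrix();g=o["ee_pos"]-R[:,2]*ctrl.grasp_offset
P=lambda y,dz=0:g+R[:,0]*y+R[:,2]*dz
cs=lambda p:np.round((p-[250,100]+.5)*3-.5,1);ct=lambda p:np.round((p-[190,170]+.5)*3-.5,1)
print("side tipcentre(-87)",cs(proj(S,P(-87))),"tip end",cs(proj(S,P(-92))),"redface",cs(proj(S,P(-60))))
print("top fixed tip",ct(proj(T,P(74))),"grey face",ct(proj(T,P(60))))
a=lambda d,f:None
for nm,D,f,y in(("S-92",S,cs,-92),("T74",T,ct,74)):
  for k,e in(("axial",R[:,0]),("lat",R[:,1]),("z",R[:,2])):print(nm,k,f(proj(D,P(y)+5*e))-f(proj(D,P(y))))
# measure red cap & pin
im=S["frame"][100:300,250:420].astype(int);b,gg,r=im[...,0],im[...,1],im[...,2]
m=(r>150)&(gg<70)&(b<70);m[:, :70]=0;m[100:]=0;ys,xs=np.nonzero(m);print("red n",len(xs),xs.mean()*3,ys.mean()*3,xs.min()*3,xs.max()*3,ys.min()*3,ys.max()*3)
# predicted red ring extents (radius 14, y -60)
c=[P(-60)+14*(np.cos(t)*R[:,1]+np.sin(t)*R[:,2]) for t in np.linspace(0,6.28,40)];q=cs(proj(S,c));print("pred ring",q.min(0),q.max(0))
# rest check tall plate etc.
W=lambda q:Rz(REST[2])@q+[REST[0],REST[1],0]
print("pred rest low top",[cs(proj(S,W(q)))[0].tolist() for q in((-28,-85,83),(28,-85,83),(0,72,62),(-35,72,120))])
E
```

```text
side tipcentre(-87) [[262.9 254.2]] tip end [[263.9 260.2]] redface [[257.3 222.3]]
top fixed tip [[ 58.9 121.2]] grey face [[ 80.2 122.7]]
S-92 axial [[-1. -6.]]
S-92 lat [[ 7.5 -0.4]]
S-92 z [[-0.8  4.6]]
T74 axial [[-7.7 -0.6]]
T74 lat [[ 0.1 -7.8]]
T74 z [[-2.4  1.3]]
red n 36 255.08333333333331 216.91666666666669 237 273 207 231
pred ring [236.6 208.8] [277.9 235.4]
pred rest low top [[227.0, 358.2], [309.0, 353.2], [231.8, 283.0], [187.3, 216.1]]
```

```bash
python3 -c "
from h import *
c=lambda y,z:(Rz(REST[2])@[0,y,z]+[REST[0],REST[1],0])
th=np.radians(28);delta(c(.8+25*np.cos(th),103.3+25*np.sin(th)),REST[2],th,0)"
```

```text
t 7.3 dworld [  1.1   7.6 -72.6] dtool [-27.3   1.3  67.7] rot [-0.001  0.002 -0.002] f [ 0.4 -0.  -1.5] m [-0.37  0.02 -0.  ] w 27.7 gf 30.0
```

```bash
python3 -m handwheel '[[-7,1.3,17,0,0,0,1],[-7,0,17,0,0,0,1],[-7,0,17,0,0,0,1],[-6.3,0,16.7,0,0,0,1],[0,0,0,0,0,0,1]]'
cat > st.py <<'E'
from h import *
import sys
from workcell import viewer
y,z,th=map(float,sys.argv[1:4])
delta(Rz(REST[2])@[0,y,z]+[REST[0],REST[1],0],REST[2],np.radians(th),0)
E
python3 st.py 22.9 115 28; python3 -c "
from h import *
from workcell import viewer
d=viewer.get_image('side');pickle.dump(d,open('side3.pkl','wb'));cv2.imwrite('pics/side3.png',cv2.resize(d['frame'][140:270,290:380],None,fx=4.5,fy=4.5,interpolation=cv2.INTER_CUBIC))"
python3 st.py 22.9 115 28
```

```text
t: 7.92
ee_pos: [560.5, -114.4, 97.2]
orientation: [-1.938, -1.953, -0.482]
ft_force: [0.1, 0.1, -3.1]
width: 27.4
grasp_force: 30.0
t 7.92 dworld [ 0.6 -1.2  1.3] dtool [-0.4  0.6 -1.7] rot [-0.003 -0.002 -0.001] f [ 0.1  0.1 -3.1] m [-0.45  0.05 -0.03] w 27.4 gf 30.0
t 7.97 dworld [-0.  -0.7  0.3] dtool [-0.5 -0.  -0.6] rot [-0.001 -0.001 -0.001] f [-0.2 -0.2 -0.8] m [-0.39  0.1   0.  ] w 27.0 gf 30.0
```

View pics/side3.png

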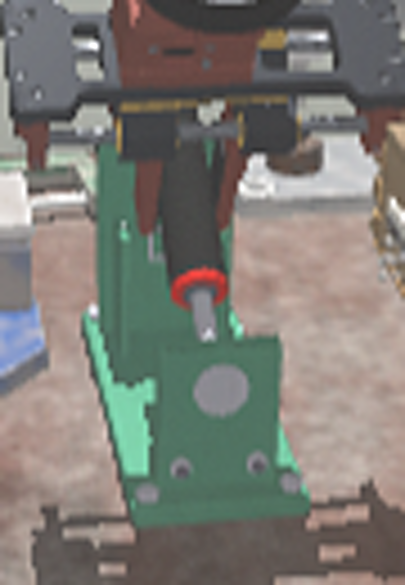

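The pin is heading down behind the low plate, seen at (207,335) with the red face at (201,288). The plate's top back edge runs from (163,338) to (281,337). I check the lateral alignment.

```bash
python3 - <<'E'
from h import *
S=pickle.load(open("side3.pkl","rb"))
W=lambda q:Rz(REST[2])@q+[REST[0],REST[1],0]
cs=lambda p:np.round((p-[290,140]+.5)*4.5-.5,1).tolist()
th=np.radians(28);a=np.array([0,np.cos(th),np.sin(th)]);c=np.array([0,22.9,115])
print([cs(proj(S,W(c+a*k))[0]) for k in(-60,-75,-80,-85)],[cs(proj(S,W(q))[0]) for q in((-28,-72,83),(28,-72,83),(-28,-85,83),(28,-85,83),(0,-85,62))])
# refine: sub-pixel edges in rows through plate and pin
f=S["frame"].astype(int)
for r in(219,222):print(r,f[r,322:356,1].tolist())
for r in(206,208,210):print(r,[tuple(x) for x in f[r,330:341].tolist()])
E
```

```text
[[202.1, 290.7], [206.5, 317.0], [207.9, 325.9], [209.4, 334.8]] [[156.4, 343.8], [277.9, 336.4], [160.7, 357.6], [283.7, 350.0], [221.1, 394.4]]
219 [110, 109, 108, 111, 118, 116, 117, 117, 118, 117, 116, 115, 119, 115, 116, 116, 116, 116, 117, 116, 117, 116, 117, 117, 118, 119, 116, 115, 116, 113, 128, 178, 170, 166]
222 [108, 110, 107, 109, 116, 115, 115, 116, 115, 115, 117, 117, 113, 126, 131, 140, 139, 139, 137, 137, 135, 130, 112, 116, 116, 117, 116, 116, 115, 112, 136, 166, 170, 166]
206 [(66, 66, 132), (91, 85, 78), (118, 112, 108), (145, 139, 139), (148, 142, 142), (150, 144, 144), (146, 139, 138), (78, 76, 108), (54, 57, 158), (66, 74, 141), (91, 108, 80)]
208 [(86, 101, 114), (74, 84, 122), (91, 94, 109), (143, 135, 135), (145, 141, 140), (149, 143, 142), (146, 140, 140), (103, 106, 107), (93, 110, 71), (103, 122, 80), (90, 106, 73)]
210 [(99, 117, 80), (99, 117, 79), (96, 116, 77), (140, 131, 135), (145, 138, 139), (147, 140, 142), (148, 141, 141), (138, 132, 131), (93, 110, 74), (101, 119, 82), (92, 105, 75)]
```

```bash
python3 -m handwheel '[[-6,0,0,0,0,0,1],[-6,0,0,0,0,0,1],[-5,0,0,0,0,0,1],[-3,0,0,0,0,0,1],[0,0,0,0,0,0,1]]'
python3 st.py 0.8 103.3 28
python3 -m handwheel '[[-2,0,0,0,0,0,1],[-2,0,0,0,0,0,1],[0,0,0,0,0,0,1]]'
python3 st.py 0.8 103.3 28
```

```text
t: 8.6
ee_pos: [561.7, -133.1, 89.6]
orientation: [-1.94, -1.955, -0.484]
ft_force: [0.3, 0.1, -1.1]
width: 27.6
grasp_force: 30.0
t 8.6 dworld [-0.4 -4.5 -2.8] dtool [-5.3 -0.4  0.4] rot [ 0.    -0.    -0.001] f [ 0.3  0.1 -1.1] m [-0.43  0.01 -0.03] w 27.6 gf 30.0
t: 8.98
ee_pos: [561.8, -136.4, 87.7]
orientation: [-1.94, -1.955, -0.484]
ft_force: [0.6, -0.0, -2.8]
width: 27.2
grasp_force: 30.0
t 8.97 dworld [-0.5 -1.2 -1. ] dtool [-1.5 -0.5  0.3] rot [ 0. -0. -0.] f [ 0.6 -0.  -2.8] m [-0.39  0.04 -0.02] w 27.2 gf 30.0
```

```bash
python3 -m handwheel '[[-1.5,0,0,0,0,0,1],[-1.5,0,0,0,0,0,1],[0,0,0,0,0,0,1]]'
python3 st.py 0.8 103.3 28
python3 -m handwheel '[[-1.5,0,0,0,0,0,1],[0,0,0,0,0,0,1]]'
python3 st.py 0.8 103.3 28
```

```text
t: 9.35
ee_pos: [561.8, -138.5, 86.6]
orientation: [-1.939, -1.955, -0.484]
ft_force: [0.9, 5.2, 0.5]
width: 27.4
grasp_force: 30.0
t 9.35 dworld [-0.4  0.9  0.2] dtool [ 0.9 -0.4  0.2] rot [-0.    -0.001 -0.   ] f [0.9 5.2 0.5] m [ 0.49  0.07 -0.02] w 27.4 gf 30.0
t: 9.6
ee_pos: [561.7, -139.8, 85.8]
orientation: [-1.939, -1.954, -0.484]
ft_force: [0.4, 5.8, 0.4]
width: 27.3
grasp_force: 30.0
t 9.6 dworld [-0.4  2.2  0.9] dtool [ 2.4 -0.4  0.2] rot [-0.    -0.001 -0.   ] f [0.4 5.8 0.4] m [ 0.53 -0.01  0.02] w 27.3 gf 30.0
```

```bash
cat > plan.py <<'E'
from h import *
import sys
from workcell import sensors,ctrl
# args: theta,c,zc triples ; YB = y of sprung hemisphere centre
o=sensors.get_obs();Rw=Ro.from_rotvec(o["orientation"]).as_matrix();p=o["ee_pos"].copy()
for a in sys.argv[1:]:
    th,c,zc=map(float,a.split(","));th=np.radians(th)
    ctr=Rz(REST[2])@[0,-76+(87-c)*np.cos(th),zc+(87-c)*np.sin(th)]+[REST[0],REST[1],0]
    R1=tool(REST[2],th);p1=ctr+R1[:,2]*ctrl.grasp_offset
    print(a,np.round(Rw.T@(p1-p),1).tolist(),np.round(Ro.from_matrix(Rw.T@R1).as_rotvec(),3).tolist());Rw,p=R1,p1
E
python3 plan.py 28,2.3,62.5 26,3.5,62.5 24,5,62.5 22,6.5,62.5 20,8,62.5 18,9.8,62.5 16,11.2,62.3 14,12.5,62.2 12,13.8,62 9,15,62 6,16,62 3,16.5,62 0,16.5,62
```

```text
28,2.3,62.5 [0.1, -0.4, 0.2] [-0.0, -0.001, -0.0]
26,3.5,62.5 [-1.9, -0.0, 2.9] [0.0, -0.035, -0.0]
24,5,62.5 [-2.2, 0.0, 2.9] [-0.0, -0.035, -0.0]
22,6.5,62.5 [-2.2, 0.0, 2.8] [-0.0, -0.035, 0.0]
20,8,62.5 [-2.2, -0.0, 2.7] [-0.0, -0.035, -0.0]
18,9.8,62.5 [-2.5, 0.0, 2.7] [-0.0, -0.035, 0.0]
16,11.2,62.3 [-2.2, 0.0, 2.8] [0.0, -0.035, 0.0]
14,12.5,62.2 [-2.0, 0.0, 2.7] [0.0, -0.035, 0.0]
12,13.8,62 [-2.0, -0.0, 2.7] [-0.0, -0.035, -0.0]
9,15,62 [-2.3, 0.0, 3.7] [0.0, -0.052, -0.0]
6,16,62 [-2.1, -0.0, 3.7] [-0.0, -0.052, 0.0]
3,16.5,62 [-1.6, 0.0, 3.7] [0.0, -0.052, -0.0]
0,16.5,62 [-1.1, -0.0, 3.7] [-0.0, -0.052, 0.0]
```

```bash
python3 -m handwheel '[[-1.9,-0.2,2.9,0,-0.035,0,1],[-2.2,0,2.9,0,-0.035,0,1],[-2.2,0,2.8,0,-0.035,0,1],[-2.2,0,2.7,0,-0.035,0,1],[0,0,0,0,0,0,1]]'
python3 plan.py 20,8,62.5
python3 -m handwheel '[[-2.5,0,2.7,0,-0.035,0,1],[-2.2,0,2.8,0,-0.035,0,1],[-2.0,0,2.7,0,-0.035,0,1],[0,0,0,0,0,0,1]]'
python3 plan.py 14,12.5,62.2; python3 st.py 0 60 14
```

```text
t: 10.22
ee_pos: [561.5, -141.8, 72.0]
orientation: [-2.022, -2.04, -0.356]
ft_force: [0.7, 7.0, 0.7]
width: 27.1
grasp_force: 30.0
20,8,62.5 [-0.7, -0.2, -0.2] [-0.001, -0.0, 0.0]
t: 10.72
ee_pos: [561.5, -145.3, 62.0]
orientation: [-2.081, -2.1, -0.256]
ft_force: [0.6, 10.4, 0.8]
width: 27.6
grasp_force: 30.0
14,12.5,62.2 [-1.1, -0.1, -0.4] [-0.001, -0.001, 0.0]
t 10.72 dworld [ -0.1   2.6 -20.1] dtool [-2.4 -0.1 20.2] rot [-0.001 -0.001  0.   ] f [ 0.6 10.4  0.8] m [ 1.28 -0.07  0.01] w 27.6 gf 30.0
```

```bash
python3 -m handwheel '[[-2.8,0,2.5,0,-0.035,0,1],[-2.8,0,3.5,0,-0.052,0,1],[0,0,0,0,0,0,1]]'
python3 plan.py 9,15,62
python3 -m handwheel '[[-2.3,0,3.6,0,-0.052,0,1],[-1.7,0,3.7,0,-0.052,0,1],[0,0,0,0,0,0,1]]'
python3 plan.py 3,16.5,62; python3 st.py 0 60 3
```

```text
t: 11.1
ee_pos: [561.4, -149.0, 54.7]
orientation: [-2.129, -2.148, -0.168]
ft_force: [0.8, 11.6, -0.1]
width: 27.3
grasp_force: 30.0
9,15,62 [-0.1, 0.0, -0.1] [-0.001, -0.001, 0.001]
t: 11.48
ee_pos: [561.4, -151.8, 46.7]
orientation: [-2.183, -2.203, -0.058]
ft_force: [0.8, 11.6, -1.4]
width: 27.2
grasp_force: 30.0
3,16.5,62 [0.0, 0.0, -0.4] [-0.001, -0.002, 0.001]
t 11.47 dworld [-0.   5.6 -5.3] dtool [5.3 0.  5.6] rot [-0.001 -0.002  0.001] f [ 0.8 11.6 -1.4] m [ 1.91 -0.19  0.03] w 27.2 gf 30.0
```

```bash
python3 -m handwheel '[[-1.1,0,3.2,0,-0.052,0,1],[0,0,0,0,0,0,1]]'
python3 plan.py 0,16.5,62; python3 st.py 7 60 0; python3 -c "
from h import *
from workcell import viewer
fs=[viewer.get_image(n) for n in('side','top')]
for n,d in zip(('side','top'),fs):pickle.dump(d,open(n+'4.pkl','wb'))
a=cv2.resize(fs[0]['frame'][150:260,290:380],None,fx=4.4,fy=4.4,interpolation=cv2.INTER_CUBIC);b=cv2.resize(fs[1]['frame'][190:260,205:320],None,fx=3.4,fy=3.4,interpolation=cv2.INTER_CUBIC)
c=np.zeros((484,790,3),np.uint8);c[:a.shape[0],:a.shape[1]]=a;c[:b.shape[0],398:398+b.shape[1]]=b[:,:392];cv2.imwrite('pics/c4.png',c)"
```

```text
t: 11.72
ee_pos: [561.4, -152.9, 43.3]
orientation: [-2.21, -2.23, -0.002]
ft_force: [1.5, 11.8, -3.3]
width: 27.4
grasp_force: 30.0
0,16.5,62 [0.2, 0.0, -0.0] [-0.001, -0.002, 0.001]
t 11.72 dworld [-0.1 12.7 -2. ] dtool [12.7  0.   2. ] rot [-0.001 -0.002  0.001] f [ 1.5 11.8 -3.3] m [ 1.93 -0.14  0.09] w 27.4 gf 30.0
```

View pics/c4.png

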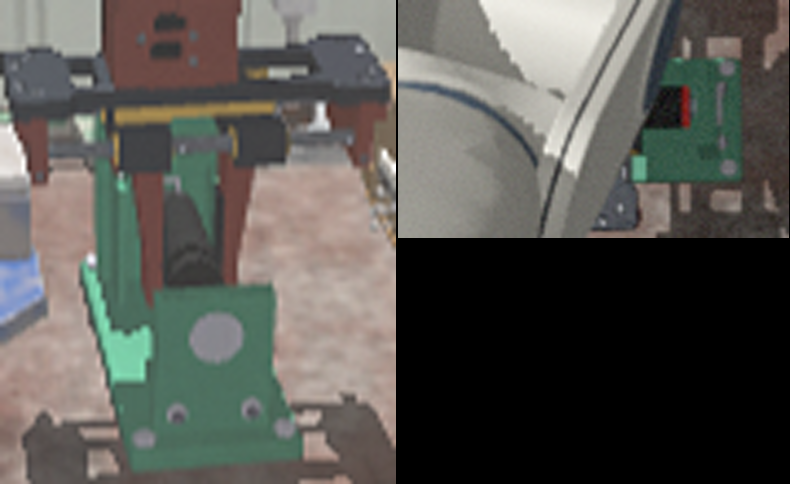

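The picture shows the roller level behind the low plate with its red face at (688,106) and the pin hidden in the cup. I now ease it towards the tall cup, watching the force.

```bash
python3 -m handwheel '[[2,0,0,0,0,0,1],[2,0,0,0,0,0,1],[2,0,0,0,0,0,1],[0,0,0,0,0,0,1]]'
python3 st.py 7 60 0
python3 -m handwheel '[[2,0,0,0,0,0,1],[2,0,0,0,0,0,1],[0,0,0,0,0,0,1]]'
python3 st.py 7 60 0
```

```text
t: 12.32
ee_pos: [561.5, -147.7, 43.5]
orientation: [-2.211, -2.229, -0.002]
ft_force: [0.5, 9.5, -2.6]
width: 27.5
grasp_force: 30.0
t 12.32 dworld [-0.2  7.5 -2.2] dtool [ 7.5 -0.1  2.2] rot [-0.    -0.002 -0.   ] f [ 0.5  9.5 -2.6] m [ 1.58 -0.04  0.12] w 27.5 gf 30.0
t: 12.7
ee_pos: [561.5, -144.0, 43.5]
orientation: [-2.211, -2.23, -0.002]
ft_force: [0.3, 8.7, -2.8]
width: 27.4
grasp_force: 30.0
t 12.7 dworld [-0.2  3.8 -2.2] dtool [ 3.8 -0.2  2.2] rot [-0.    -0.002 -0.   ] f [ 0.3  8.7 -2.8] m [ 1.39 -0.07  0.11] w 27.4 gf 30.0
```

```bash
python3 -m handwheel '[[1.5,0,0,0,0,0,1],[1.2,0,0,0,0,0,1],[0,0,0,0,0,0,1]]'
python3 st.py 7 60 0
python3 -m handwheel '[[1,0,0,0,0,0,1],[0.5,0,0,0,0,0,1],[0,0,0,0,0,0,1]]'
python3 st.py 7 60 0
```

```text
t: 13.08
ee_pos: [561.6, -141.5, 43.6]
orientation: [-2.212, -2.23, -0.002]
ft_force: [0.5, 7.1, -3.4]
width: 27.5
grasp_force: 30.0
t 13.07 dworld [-0.2  1.3 -2.3] dtool [ 1.3 -0.2  2.3] rot [ 0.    -0.002 -0.   ] f [ 0.5  7.1 -3.4] m [ 1.22 -0.05  0.06] w 27.5 gf 30.0
t: 13.45
ee_pos: [561.5, -140.1, 43.6]
orientation: [-2.212, -2.23, -0.002]
ft_force: [0.7, 7.4, -2.3]
width: 27.3
grasp_force: 30.0
t 13.45 dworld [-0.2 -0.1 -2.3] dtool [-0.1 -0.2  2.3] rot [ 0.    -0.001 -0.   ] f [ 0.7  7.4 -2.3] m [ 1.09 -0.02  0.07] w 27.3 gf 30.0
```

```bash
python3 -m handwheel '[[0.8,0,0,0,0,0,1],[0,0,0,0,0,0,1]]'
python3 st.py 7 60 0
python3 -m handwheel '[[0.8,0,0.8,0,0,0,1],[0,0,0.7,0,0,0,1],[0,0,0,0,0,0,1]]'
python3 st.py 7 60 0
```

```text
t: 13.7
ee_pos: [561.5, -139.4, 43.6]
orientation: [-2.212, -2.23, -0.002]
ft_force: [0.8, 5.9, -2.5]
width: 27.5
grasp_force: 30.0
t 13.7 dworld [-0.2 -0.8 -2.3] dtool [-0.8 -0.2  2.3] rot [ 0.    -0.001 -0.   ] f [ 0.8  5.9 -2.5] m [ 1.02 -0.04  0.07] w 27.5 gf 30.0
t: 14.08
ee_pos: [561.7, -138.8, 42.5]
orientation: [-2.212, -2.23, -0.002]
ft_force: [-1.1, 5.8, -0.2]
width: 27.5
grasp_force: 30.0
t 14.07 dworld [-0.3 -1.4 -1.2] dtool [-1.4 -0.3  1.2] rot [ 0.    -0.001 -0.   ] f [-1.1  5.8 -0.2] m [1.01 0.11 0.08] w 27.5 gf 30.0
```

```bash
python3 -m handwheel '[[1,0,0,0,0,0,1],[0,0,0,0,0,0,1]]'
python3 st.py 7 60 0
python3 -m handwheel '[[1,0,0,0,0,0,1],[0,0,0,0,0,0,1]]'
python3 st.py 7 60 0
```

```text
t: 14.32
ee_pos: [561.7, -138.5, 42.5]
orientation: [2.212, 2.231, 0.001]
ft_force: [-0.1, 3.5, 0.7]
width: 27.0
grasp_force: 30.0
t 14.32 dworld [-0.4 -1.7 -1.2] dtool [-1.7 -0.4  1.2] rot [ 0.001 -0.    -0.   ] f [-0.1  3.5  0.7] m [0.29 0.23 0.08] w 27.0 gf 30.0
t: 14.58
ee_pos: [561.7, -138.1, 42.5]
orientation: [2.212, 2.23, 0.001]
ft_force: [-2.1, -5.1, -0.2]
width: 27.4
grasp_force: 30.0
t 14.57 dworld [-0.4 -2.1 -1.2] dtool [-2.1 -0.4  1.2] rot [ 0.001  0.    -0.   ] f [-2.1 -5.1 -0.2] m [-0.84  0.37  0.03] w 27.4 gf 30.0
```

```bash
python3 -m handwheel '[[-0.7,0,0,0,0,0,1],[0,0,0,0,0,0,1],[0,0,0,0,0,0,0.6],[0,0,0,0,0,0,0.5],[0,0,0,0,0,0,0.4],[0,0,0,0,0,0,0.4],[0,0,0,0,0,0,0.4],[0,0,0,0,0,0,0.4],[0,0,0,0,0,0,0.4]]'
python3 st.py 7 60 0; python3 -c "
from h import *
from workcell import viewer
fs=[viewer.get_image(n) for n in('side','top')]
for n,d in zip(('side','top'),fs):pickle.dump(d,open(n+'5.pkl','wb'))
a=cv2.resize(fs[0]['frame'][150:260,290:380],None,fx=4.4,fy=4.4,interpolation=cv2.INTER_CUBIC);b=cv2.resize(fs[1]['frame'][190:260,265:325],None,fx=6.5,fy=6.5,interpolation=cv2.INTER_CUBIC)
c=np.zeros((484,790,3),np.uint8);c[:a.shape[0],:a.shape[1]]=a;c[:b.shape[0],398:398+b.shape[1]]=b[:,:392];cv2.imwrite('pics/c5.png',c)"
```

```text
t: 15.7
ee_pos: [561.6, -138.1, 42.4]
orientation: [-2.212, -2.23, -0.001]
ft_force: [0.2, -0.0, -0.1]
width: 52.9
grasp_force: 0.0
t 15.7 dworld [-0.3 -2.1 -1.1] dtool [-2.1 -0.3  1.1] rot [ 0.    -0.001 -0.   ] f [ 0.2 -0.  -0.1] m [-0.06  0.02 -0.08] w 52.9 gf 0.0
```

View pics/c5.png

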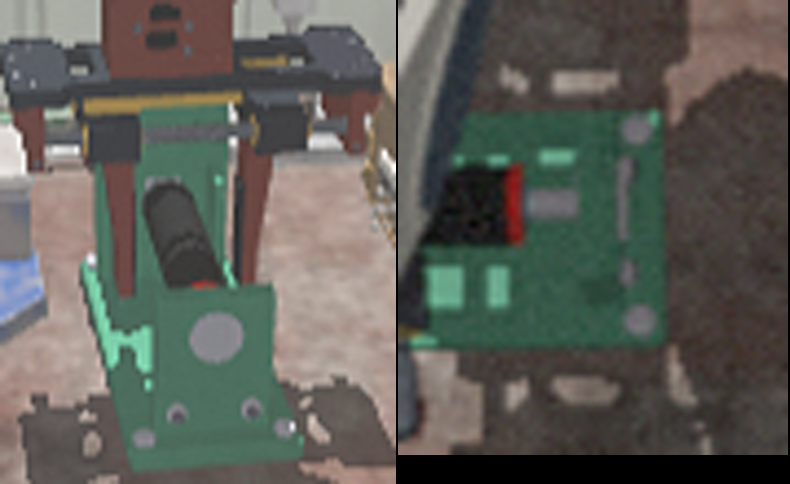

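The roller spans both plates, with its red face at composite (518,205) and the pin at (530–578,203) entering the low cup. The open fingers are clear of it. I check the seating numerically, then regrip.

```bash
cat > chk.py <<'E'
from h import *
import sys
from workcell import viewer
T=viewer.get_image("top")
f=T["frame"].astype(int);m=(f[...,2]>120)&(f[...,1]<80)&(f[...,0]<80);m[:205]=0;m[235:]=0;m[:,:265]=0;m[:,:]&=(np.arange(640)<320)
ys,xs=np.nonzero(m);print("red",len(xs),xs.mean() if len(xs) else 0,ys.mean() if len(xs) else 0,sorted(set(xs.tolist())))
W=lambda y:Rz(REST[2])@[0,y,60+10]+[REST[0],REST[1],0]
print("pred y=-53,-50,-58",np.round([proj(T,W(y))[0] for y in(-53,-50,-58)],2).tolist())
E
python3 chk.py
python3 -m handwheel '[[0,0,0,0,0,0,1],[0,0,0,0,0,0,1],[0,0,0,0,0,0,1],[0,0,0,0,0,0,1],[0,0,0,0,0,0,1],[0,0,0,0,0,0,1],[0,0,0,0,0,0,1]]'
python3 st.py 7 60 0; python3 chk.py
```

```text
red 14 282.57142857142856 220.57142857142858 [282, 283]
pred y=-53,-50,-58 [[284.1, 221.21], [282.73, 221.23], [286.4, 221.18]]
t: 16.73
ee_pos: [561.6, -138.1, 42.4]
orientation: [-2.212, -2.23, -0.001]
ft_force: [0.3, 0.2, -0.8]
width: 27.1
grasp_force: 30.0
t 16.73 dworld [-0.3 -2.1 -1.1] dtool [-2.1 -0.3  1.1] rot [ 0.    -0.001 -0.   ] f [ 0.3  0.2 -0.8] m [-0.06 -0.11 -0.05] w 27.1 gf 30.0
red 13 282.53846153846155 220.30769230769232 [282, 283]
pred y=-53,-50,-58 [[284.1, 221.21], [282.73, 221.23], [286.4, 221.18]]
```

```bash
python3 -m handwheel '[[-1.5,0,0,0,0,0,1],[-2,0,0,0,0,0,1],[-1.8,0,0,0,0,0,1],[0,0,0,0,0,0,1]]'
python3 st.py 7 60 0; python3 chk.py
```

```text
t: 17.27
ee_pos: [561.4, -142.3, 42.3]
orientation: [-2.211, -2.229, -0.002]
ft_force: [0.8, 7.5, 0.6]
width: 27.3
grasp_force: 30.0
t 17.27 dworld [-0.1  2.1 -1. ] dtool [ 2.1 -0.   1. ] rot [-0.001 -0.002 -0.   ] f [0.8 7.5 0.6] m [ 1.08 -0.14  0.09] w 27.3 gf 30.0
red 11 284.27272727272725 221.45454545454547 [284, 285]
pred y=-53,-50,-58 [[284.1, 221.21], [282.73, 221.23], [286.4, 221.18]]
```

```bash
python3 -m handwheel '[[-0.9,0,0,0,0,0,1],[0,0,0,0,0,0,1],[0,0,0,0,0,0,1],[0,0,0,0,0,0,1],[0,0,0,0,0,0,1],[0,0,0,0,0,0,1],[0,0,0,0,0,0,1]]'
python3 st.py 7 60 0; python3 chk.py
```

```text
t: 18.2
ee_pos: [561.4, -143.0, 42.3]
orientation: [-2.211, -2.229, -0.002]
ft_force: [1.9, 7.3, 0.4]
width: 27.3
grasp_force: 30.0
t 18.2 dworld [-0.   2.8 -1. ] dtool [ 2.8 -0.   1. ] rot [-0.001 -0.003 -0.   ] f [1.9 7.3 0.4] m [ 1.17 -0.14  0.07] w 27.3 gf 30.0
red 9 285.0 222.0 [285]
pred y=-53,-50,-58 [[284.1, 221.21], [282.73, 221.23], [286.4, 221.18]]
```

4.9 mm of travel, held for about 0.8 s. I let it spring back until the fixed pin meets its wall, then release.

```bash
python3 -m handwheel '[[2,0,0,0,0,0,1],[2,0,0,0,0,0,1],[1.6,0,0,0,0,0,1],[0,0,0,0,0,0,1],[0,0,0,0,0,0,1]]'
python3 st.py 7 60 0; python3 chk.py
```

```text
t: 18.88
ee_pos: [561.5, -138.3, 42.4]
orientation: [-2.212, -2.229, -0.001]
ft_force: [1.1, 5.7, 1.1]
width: 27.2
grasp_force: 30.0
t 18.88 dworld [-0.1 -1.9 -1.1] dtool [-1.9 -0.1  1.1] rot [-0.    -0.001 -0.   ] f [1.1 5.7 1.1] m [0.75 0.01 0.12] w 27.2 gf 30.0
red 6 283.0 220.5 [283]
pred y=-53,-50,-58 [[284.1, 221.21], [282.73, 221.23], [286.4, 221.18]]
```

```bash
python3 -m handwheel '[[0.6,0,0,0,0,0,1],[0,0,0,0,0,0,1],[0.4,0,0,0,0,0,1],[0,0,0,0,0,0,1]]'; python3 st.py 7 60 0
```

```text
t: 19.42
ee_pos: [561.5, -138.1, 42.4]
orientation: [-2.212, -2.23, -0.0]
ft_force: [-1.5, -0.7, 0.8]
width: 27.3
grasp_force: 30.0
t 19.43 dworld [-0.1 -2.1 -1.1] dtool [-2.1 -0.2  1.1] rot [-0.    -0.001 -0.   ] f [-1.5 -0.7  0.8] m [-0.25  0.21  0.04] w 27.3 gf 30.0
```

Force balanced: open to about 56 mm, check, and retreat straight up.

```bash
python3 -m handwheel '[[0,0,0,0,0,0,0.6],[0,0,0,0,0,0,0.5],[0,0,0,0,0,0,0.35],[0,0,0,0,0,0,0.35],[0,0,0,0,0,0,0.35],[0,0,0,0,0,0,0.35],[0,0,0,0,0,0,0.35]]'
python3 -m handwheel '[[0,0,-10,0,0,0,0.35],[0,0,-20,0,0,0,0.35],[0,0,-30,0,0,0,0.35],[0,0,-40,0,0,0,0.35],[0,0,-40,0,0,0,0.35],[0,0,-40,0,0,0,0.35],[0,0,0,0,0,0,0.35],[0,0,0,0,0,0,0.35]]'
python3 st.py 7 60 0; python3 chk.py
python3 - <<'E'
from h import *
from workcell import viewer
S=viewer.get_image("side");S0=pickle.load(open("side0.pkl","rb"));T=viewer.get_image("top");T0=pickle.load(open("top0.pkl","rb"))
W=lambda q:Rz(REST[2])@q+[REST[0],REST[1],0]
# dark rubber visible above the low plate in side view, vs predicted outline of seated roller
f=S["frame"].astype(int);m=(f.max(2)<60).astype(np.uint8);m[:160]=0;m[225:]=0;m[:,:310]=0;m[:,350:]=0
n,l,s,c=cv2.connectedComponentsWithStats(m);k=1+np.argmax(s[1:,4]);print("dark",s[k],c[k])
q=np.array([W([14*np.cos(t),y,60+14*np.sin(t)]) for y in(-53,67) for t in np.linspace(0,np.pi,20)]);q=proj(S,q);print("pred",q.min(0),q.max(0))
# bystanders unmoved: patch differences
for nm,D,D0,r in(("tin",T,T0,(160,205,335,375)),("nutT",T,T0,(275,305,300,328)),("carton",T,T0,(265,315,265,300)),("nut",S,S0,(250,275,255,282)),("tinS",S,S0,(250,300,378,420))):
    a,b,c_,d=r;print(nm,np.abs(D["frame"][a:b,c_:d].astype(int)-D0["frame"][a:b,c_:d]).mean().round(1))
E
```

```text
t: 20.3
ee_pos: [561.6, -137.6, 42.4]
orientation: [-2.212, -2.23, -0.001]
ft_force: [0.4, 0.3, 0.1]
width: 57.0
grasp_force: 0.0
t: 21.3
ee_pos: [561.2, -137.7, 222.8]
orientation: [-2.212, -2.23, -0.001]
ft_force: [0.2, 0.1, -0.1]
width: 57.1
grasp_force: 0.0
t 21.3 dworld [   0.2   -2.5 -181.5] dtool [-2.600e+00  1.000e-01  1.815e+02] rot [ 0.    -0.001 -0.   ] f [ 0.2  0.1 -0.1] m [-0.02  0.09  0.  ] w 57.1 gf 0.0
red 28 282.17857142857144 220.67857142857142 [281, 282, 283]
pred y=-53,-50,-58 [[284.1, 221.21], [282.73, 221.23], [286.4, 221.18]]
dark [331 193   1   1   1] [331. 193.]
pred [321.32607683 190.25139628] [342.56774775 220.93051134]
tin 7.9
nutT 2.9
carton 2.6
nut 4.5
tinS 6.4
```

```bash
python3 -c "
from workcell import ctrl
print(ctrl.close_job())"
```

```text
the job is handed in; nothing more can be done
None
```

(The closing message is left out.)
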